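Find which way the filter cap unscrews and hold it off

ROBOT

A 6-joint arm with a two-finger parallel gripper is mounted at the origin on a cart in front of the work surface, level with it; the furniture and walls round the work are solid. World frame = base frame: x ahead of the robot, y to its left, z up, the work surface at z = 0. Lengths are in m, angles in degrees, forces in N, time in s.
With the tool pointing down it reaches from about 0.25 to 0.725 m from the base axis. Payload 9.7 kg.
Tool frame: the origin (TCP) lies between the finger pads; the fingertips stand 22 mm ahead of it and the grasp point (between the pads) lies 3 mm ahead of it; z points along the fingers, y is the line along which they close (so a half turn about z gives the same grasp; the last joint's range is limited). The gripper opens to 85 mm and grips with 20 to 120 N. Pads are 22 mm wide; open, the fingers measure 114 mm over their backs; the gripper's body (76 mm by 85 mm) begins 54 mm behind the grasp point. The pads swing forward as they close: fully open they stand 13 mm farther back than shut.
Start: joints at [67.666, 4.979, 10.078, 95.1, 0, 90], TCP at [0.209, 0.509, 0.253] pointing down, gripper open.
Joint ranges: [-179.16, 179.16], [-48.56, 103.87], [-65.8, 70.77], [-126.05, 130.52], [-82.76, 87.17], [-180, 180]. Speed limits (degrees/s): [127.2, 127.2, 147.25, 180, 180, 180].

INTERFACE

Orientations are given as [roll, pitch, yaw] about the fixed x, y, z axes, in that order (R = Rz(yaw) Ry(pitch) Rx(roll)).
In Python, from workcell import bot, viewer, finder gives the robot as it stands.
- The arm moves only by the tool move_arm, never from a script. Its arguments are lists of equal length, an entry for each row: "offset": the shift along the tool's x, y, z in cm, a list of three; "twist": the turn, a rotation vector about the tool's x, y, z in rad, a list of three; "grip": the opening, from 0 (shut) to 1 (fully open). In form: {"offset": [[x, y, z], ...], "twist": [[ax, ay, az], ...], "grip": [grip, ...]}. A call has 1 to 5 rows; each row shifts and turns the commanded pose from where the row before left it, along the tool's axes as they then stand; what a row does not reach is not made up. A row lasts 1/10 s, in which the tool goes at most 50 mm and 8.59 degrees, less where a joint would pass 70% of its speed; a pose out of reach is approached as far as the arm can. A call is refused whole if a number of a shift passes 5 or a number of a turn 0.15, either way. A call with a gripper value outside its range is refused whole. The fingers move at their own pace and stop on an object; "force" is the grip in N (left out, the last holds). Time passes only in rows, so rows that do not move let the fingers close. It gives the time, the measured TCP pose, the force, the opening and the grip force at its end, in the units of the state.
- bot.get_obs(): the state, without advancing time (a new reading comes with each control period).
- viewer.camera(name): name is "scene" or "top"; returns a dict with "color" (420x560x3 uint8, red, green, blue), "depth" (420x560 float32, m along the optical axis (not along the pixel's ray), 0 where there is no reading), "vfov" (degrees; the focal length in pixels is half the picture's height over the tangent of half this angle, whatever the lens; pixels are square), "cx", "cy" (the principal point, pixels), "position" and "attitude" of the camera in the world. Camera axes: x right, y down, z forward; pixel columns grow to the right and rows downward; lengths in m; the calibration is good to about 2 mm. A picture is of the moment at which its call begins.
- bot.job_done(): hands the job in; it is judged then, once.
Trained networks look in a picture, given as the dict that the camera call returned (one of the last four; its "shot" number tells which), for a name from the list of things; names that differ only in an ending like _2 or _b are one class to them, and where a whole thing is asked for, a point or a joint stands for the part that bears it (a point fixed in the world has none). Each returns a list of dicts, best first, with "p" (0 to 1); they miss things now and then, are a little off and sometimes report something else, mostly with a low value. They report only what shows in the picture. A call takes as long as a camera call. They do not tell look-alikes from the thing itself.
- finder.boxes_of(picture, thing): "position" ([column, row] in pixels, amid what is visible of it).
- finder.pinpoint(picture, thing): "position" ([column, row] in pixels: a listed point, or the origin of a listed thing).
The state is a dict: "time": time; "q": joint angles; "qd": joint speeds; "joint_efforts": joint torques, N m; "ee_pos": TCP position; "tcp_rot": TCP orientation; "wrist_force": force on the tool from outside, world axes, zero at the start; "torque": the same for the moment, N m; "opening": finger opening in m; "grasp_force": force on a finger pad.
Only numpy, scipy, OpenCV 4.12 (cv2) and the standard library are available. Lean on these libraries where they do the work, as an engineer would, in place of code of your own. Each camera call takes 0.05 s, during which the arm holds its last target. There are 200 camera calls.

TASK

Take the cap off the countertop water filter so that I can drop a cleaning tablet in. I do not know whether its quarter-turn thread is right- or left-handed, so try turning it gently, and if it stops almost at once turn it the other way until it comes free. Lift it straight off and finish still holding it in the gripper, level and still, about 8 cm up and over the open mouth so that drips fall back in; leave the glass, mug, lemon and teaspoon where they are.

Things in the scene. Friction and masses are not known exactly. Their poses are not given: they have to be found in the camera images.
- filter_mouth (a point): Centre of the filter's mouth, in the plane of the neck's rim, 175 mm above the worktop. The filter is an upright steel cylinder 110 mm across, screwed to the worktop, with a neck 60 mm across on top. z is up; the spout points along -x (tip 105 mm out, 100 mm above the worktop) and carries a small lever, 74 mm out, 141 mm above the worktop.
- cap_grip (a point): On the cap's axis, half-way up its grip, 23 mm above the lid's underside; z is the axis, up. The steel cap is a ribbed screw lid 73 mm across, 6 mm thick, with a 9 mm skirt round the neck, topped by an upright flat-sided bar 46 mm long (along x), 14 mm thick (along y), its top 39 mm above the lid's underside: pinch it across the flats from above. Lugs reach 23 mm below the lid. Mass 280 to 420 g.
- cap: The same cap, origin at its lid's underside; closed it lies on the rim, x along the filter's x. The quarter-turn thread's hand is hidden and varies. Wrong way: hard stop after 5 to 12 degrees (do not push past 2 N m). Right way (clockwise or counter-clockwise): turns easily, neither rises nor springs back; lifts straight off between 60 and 110 degrees from closed (65 to 90 is safe), before that rises only 1.5 mm.
- glass_mid (a point): Bystander: drinking glass, 62 mm across, 86 mm tall, standing under the spout; point half-way up.
- mug_mid (a point): Bystander: white mug, 84 mm across, 93 mm tall; point half-way up, between bowl and handle.
- lemon_mid (a point): Bystander: lemon, 79 x 57 x 58 mm; its centre.
- spoon_mid (a point): Bystander: teaspoon, 136 x 28 x 9 mm, lying flat; its middle.
There are look-alikes about, which are no part of the job. Leave any red look-alike of the cap alone.

How it is judged (in metres and radians):
On the way, in this order (a step that is already met when the one before it is completed fails the run):
1. the cap, still seated on the neck, has been turned free of its thread (at least 50 degrees) (angle between the x axis of cap_grip and the x axis of filter_mouth, either way round above 0.87 rad and z of cap_grip in the frame of filter_mouth below 0.035 m and horizontal distance between cap_grip and filter_mouth below 0.012 m), for 0.05 s.
2. the cap is lifted off the neck in the gripper (z of cap_grip in the frame of filter_mouth above 0.058 m and contact force between the fingers and cap above 1 N), for 0.2 s.
At the end, for the whole second after the job is handed in: the cap is held in the gripper, still (under 3 cm/s), its lid 50 to 120 mm above the neck's rim, its axis within 30 mm of the mouth's centre, tilted less than 0.2 rad, touching no part of the filter (z of cap_grip in the frame of filter_mouth between 0.073 and 0.143 m and horizontal distance between cap_grip and filter_mouth below 0.03 m and angle between cap_grip's own z axis and vertical below 0.2 rad and linear speed of cap below 0.03 m/s and contact force between the fingers and cap above 1 N and contact force between cap and filter below 0.1 N); the arm keeps its last pose, push and grip.
It fails at once if the glass is moved by more than 30 mm (distance of glass_mid from where it was at the start of the episode above 0.03 m).
It fails at once if the mug is moved by more than 30 mm (distance of mug_mid from where it was at the start of the episode above 0.03 m).
It fails at once if the lemon is moved by more than 30 mm (distance of lemon_mid from where it was at the start of the episode above 0.03 m).
It fails at once if the spoon is moved by more than 30 mm (distance of spoon_mid from where it was at the start of the episode above 0.03 m).
It fails at once if the cap is wrenched against its thread (over 250 N between cap and filter) (contact force between cap and filter above 250 N).
It also fails if it takes over 42 s, if anything falls off the work surface, if the arm or the gripper's body presses on something with over 40 N, if the wrist force passes 120 N, or if a joint passes its speed limit or range.

## Working session

There is one attempt and no reset: what is moved stays moved. The work goes in short steps, Python scripts to look and compute and a tool call to move; the robot and the scene stay as the last step left them, time stands still between calls to the robot, and variables do not carry over. Pictures are saved under pics/ and viewed, at most 10 in all, crops included, and the job is handed in when it is done.

Besides the shell and the picture viewer there is one more tool, called after ">>>" by a JSON object that holds its "name" and its "arguments", one argument or row to a line. move_arm: Moves the arm, as the interface text tells. Its arguments: {"type":"object","properties":{"offset":{"type":"array","items":{"type":"array","items":{"type":"number"}}},"twist":{"type":"array","items":{"type":"array","items":{"type":"number"}}},"grip":{"type":"array","items":{"type":"number"}},"force":{"type":"number"}},"required":["offset","twist","grip"]}

```bash
mkdir -p pics; cat > h.py <<'E'
import numpy as np, cv2
from scipy.spatial.transform import Rotation as R
from workcell import bot, viewer, finder
def f(p): return p["color"].shape[0]/2/np.tan(np.radians(p["vfov"])/2)
def att(p):
    a=np.array(p["attitude"],float)
    return a if a.shape==(3,3) else R.from_euler('xyz',a,degrees=True).as_matrix()
def world(p,c,r,d=None):
    c=np.asarray(c,float);r=np.asarray(r,float)
    if d is None: d=p["depth"][r.astype(int),c.astype(int)]
    v=np.stack([(c-p["cx"])/f(p)*d,(r-p["cy"])/f(p)*d,d+0*c],-1)
    return v@att(p).T+np.array(p["position"])
def atz(p,c,r,z):
    v=att(p)@np.array([(c-p["cx"])/f(p),(r-p["cy"])/f(p),1]); o=np.array(p["position"])
    return o+v*(z-o[2])/v[2]
def save(p,n,crop=None,s=1):
    im=p["color"][:,:,::-1]
    if crop: a,b,c,d=crop; im=im[b:d,a:c]
    cv2.imwrite(n,cv2.resize(im,None,fx=s,fy=s,interpolation=cv2.INTER_CUBIC))
E
python3 - <<'E'
from h import *
print(bot.get_obs())
for n in("scene","top"):
    p=viewer.camera(n); save(p,f"pics/{n}0.png")
    print(n,{k:p[k] for k in("vfov","cx","cy","position","attitude")})
    for t in("filter_mouth","cap_grip","cap"):
        for d in finder.pinpoint(p,t)[:4]:
            c,r=d["position"]; print(t,round(d["p"],2),np.round([c,r]),np.round(world(p,c,r),3),np.round(atz(p,c,r,{"filter_mouth":.175,"cap_grip":.198,"cap":.175}[t]),3))
E
```

```text
{'time': 0.0, 'q': array([ 6.76681192e+01,  5.01027562e+00,  1.00336603e+01,  9.50982667e+01,
       -4.02134059e-04,  8.99999951e+01]), 'qd': array([ 0.05976833,  0.10946373,  0.14665394, -0.0257065 ,  0.02642318,
       -0.09784073]), 'joint_efforts': array([ 1.35279628e-03, -5.20387244e+01,  4.64800966e+01,  1.61686511e-02,
        1.67364574e-04, -2.54267621e-05]), 'ee_pos': array([0.20891092, 0.50856638, 0.25258384]), 'tcp_rot': array([-1.79925118e+02,  4.02127256e-04,  1.57668125e+02]), 'wrist_force': array([0.15540189, 0.30793144, 0.48538338]), 'torque': array([-0.03331356,  0.01564475,  0.01364658]), 'grasp_force': 0.0, 'opening': 0.08499934176235224}
scene {'vfov': 49.45922312289421, 'cx': 276.836552738588, 'cy': 202.09772687688425, 'position': array([-0.07419161, -0.5994239 ,  1.12052843]), 'attitude': array([-139.35226424,   -0.71018979,  -45.03913726])}
filter_mouth 0.8 [274. 190.] [ 0.521 -0.008  0.195] [0.534 0.005 0.175]
cap_grip 0.92 [220. 209.] [0.446 0.146 0.045] [0.372 0.04  0.198]
cap_grip 0.75 [308. 251.] [ 0.515 -0.153  0.059] [ 0.437 -0.212  0.198]
cap_grip 0.7
[... 418 characters left out ...]
17497956581815, 'cy': 208.2695973979475, 'position': array([ 0.39138883, -0.01802475,  1.19506854]), 'attitude': array([-172.10688212,    1.94771035,  -91.29711167])}
filter_mouth 0.8 [284. 213.] [0.517 0.005 0.21 ] [0.521 0.006 0.175]
cap_grip 0.96 [233. 196.] [0.588 0.155 0.065] [0.565 0.134 0.198]
cap_grip 0.77 [235. 244.] [0.45  0.15  0.061] [0.443 0.13  0.198]
cap_grip 0.65 [287. 212.] [ 0.518 -0.003  0.215] [ 0.52  -0.003  0.198]
cap_grip 0.56 [340. 215.] [ 0.524 -0.15   0.063] [ 0.509 -0.134  0.198]
cap 0.97 [233. 201.] [0.576 0.157 0.061] [0.557 0.139 0.175]
cap 0.86 [339. 215.] [ 0.526 -0.148  0.061] [ 0.513 -0.135  0.175]
cap 0.86 [234. 249.] [0.436 0.154 0.063] [0.431 0.137 0.175]
```

View pics/scene0.png

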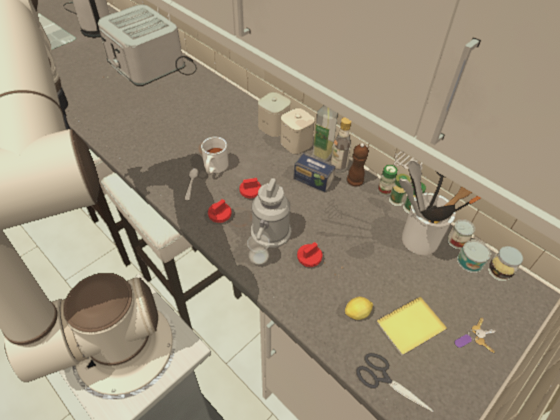

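View pics/top0.png

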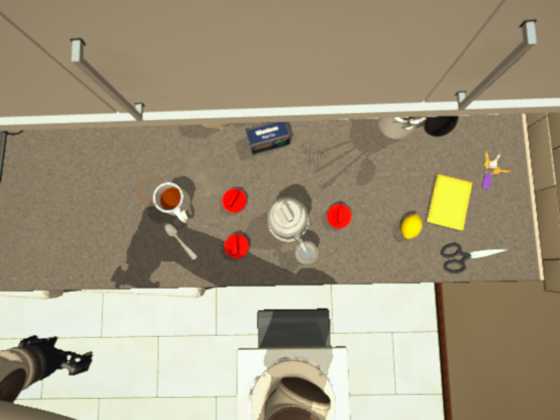

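```bash
python3 - <<'E'
from h import *
for n in("top","scene"):
    p=viewer.camera(n)
    if n=="top": save(p,"pics/crop1.png",(190,140,390,290),4)
    rr,cc=np.mgrid[0:420,0:560]; W=world(p,cc.ravel(),rr.ravel()); dd=p["depth"].ravel()>0
    near=dd&(np.hypot(W[:,0]-.52,W[:,1])<.07)
    for lo,hi in((.165,.19),(.203,.225)):
        s=W[near&(W[:,2]>lo)&(W[:,2]<hi)]
        if len(s)<4: print(n,lo,len(s)); continue
        (cx,cy),(w,h),a=cv2.minAreaRect((s[:,:2]*1000).astype(np.float32)); 
        e,v=np.linalg.eigh(np.cov(s[:,:2].T)); print(n,lo,len(s),np.round([cx,cy,w,h,a]),s.mean(0).round(3),np.degrees(np.arctan2(v[1,1],v[0,1])).round(1),np.sqrt(e).round(4))
    for zlo in (.2,.25):
        s=W[dd&(W[:,2]>zlo)&(W[:,0]>.25)&(W[:,0]<.8)&(abs(W[:,1])<.35)]; print(zlo,len(s),s.min(0).round(2) if len(s) else'',s.max(0).round(2) if len(s) else'')
    for t in("glass_mid","mug_mid","lemon_mid","spoon_mid"):
        for d in finder.pinpoint(p,t)[:2]:
            c,r=d["position"]; print(t,round(d["p"],2),np.round([c,r]),np.round(world(p,c,r),3))
E
```

```text
top 0.165 495 [518.  -1.  71.  70.  32.] [ 0.517 -0.001  0.181] 112.8 [0.0189 0.0197]
top 0.203 106 [518.  -1.  45.  14.  28.] [ 0.517 -0.002  0.213] -152.0 [0.0041 0.0133]
0.2 56790 [ 0.5  -0.35  0.2 ] [0.74 0.35 0.79]
0.25 56657 [ 0.66 -0.35  0.25] [0.72 0.35 0.79]
glass_mid 0.92 [309. 255.] [ 0.414 -0.061  0.008]
mug_mid 0.67 [174. 206.] [0.568 0.333 0.047]
lemon_mid 0.91 [412. 228.] [ 0.484 -0.354  0.057]
spoon_mid 0.64 [413. 230.] [ 0.477 -0.356  0.054]
spoon_mid 0.56 [179. 239.] [0.472 0.329 0.009]
scene 0.165 374 [517.  -1.  69.  70.  45.] [ 0.512 -0.007  0.178] 139.8 [0.0181 0.0201]
scene 0.203 80 [519.   1.  48.  15.  26.] [ 0.517 -0.001  0.211] -154.7 [0.0043 0.0141]
0.2 29521 [ 0.5  -0.35  0.2 ] [0.8  0.35 0.78]
0.25 29253 [ 0.66 -0.35  0.25] [0.8  0.35 0.78]
glass_mid 0.77 [261. 253.] [ 0.406 -0.077  0.082]
mug_mid 0.91 [212. 163.] [0.55  0.311 0.055]
spoon_mid 0.4 [190. 182.] [0.469 0.332 0.006]
spoon_mid 0.33 [270. 194.] [ 0.501 -0.014  0.198]
```

View pics/crop1.png

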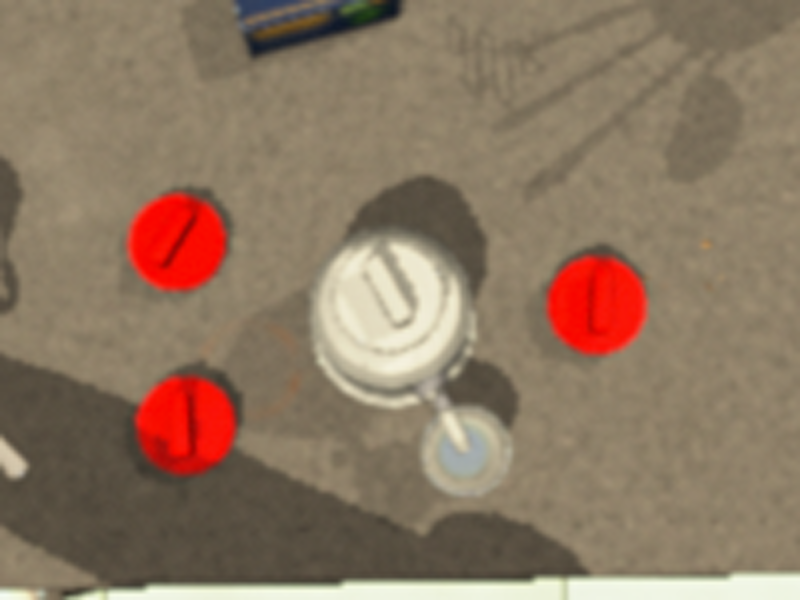

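Only the steel cap on the filter can be the real one: top view (288,212), bar centre about (0.518, -0.001), top z 0.213, yaw about 27°. The size matches the 46 x 14 mm bar, and the spout runs toward the glass at (306,253). The look-alikes are the red caps on the worktop at (233,200), (236,245) and (339,215). The crop confirms the choice. I'll lift first, with a small twist to learn the sign of joint 6.

>>> {"name": "move_arm", "arguments": {
  "offset": [
    [0, 0, -5],
    [0, 0, -2]
  ],
  "twist": [
    [0, 0, -0.15],
    [0, 0, 0]
  ],
  "grip": [1, 1]
}}

```text
time: 1.1
ee_pos: [0.2088, 0.5083, 0.3257]
tcp_rot: [179.9, 0.0, 166.6]
wrist_force: [0.7, 0.1, 0.4]
opening: 0.0851
grasp_force: 0.0
```

```bash
cat > st.py <<'E'
from h import *
import sys
o=bot.get_obs(); print(round(o["time"],2),"q",o["q"].round(1),"p",o["ee_pos"].round(4),"rot",o["tcp_rot"].round(1),"F",o["wrist_force"].round(1),"T",o["torque"].round(2),"open",round(o["opening"],4),"grip",round(o["grasp_force"],1))
if len(sys.argv)>3:
    t=np.array([float(a) for a in sys.argv[1:4]]); Rm=R.from_euler('xyz',o["tcp_rot"],degrees=True).as_matrix(); print("to go, tool cm",(Rm.T@(t-o["ee_pos"])*100).round(2))
E
python3 st.py .518 -.001 .30
```

```text
1.1 q [ 67.7   7.3  20.8 103.4  -0.   81.1] p [0.2088 0.5083 0.3257] rot [179.9   0.  166.6] F [0.7 0.1 0.4] T [ 0.02 -0.04 -0.04] open 0.0851 grip 0.0
to go, tool cm [-41.91 -42.35   2.53]
```

>>> {"name": "move_arm", "arguments": {
  "offset": [
    [-3, -3, 0],
    [-3, -3, 0],
    [-3, -3, 0],
    [-3, -3, 0],
    [-3, -3, 0]
  ],
  "twist": [
    [0, 0, 0],
    [0, 0, 0],
    [0, 0, 0],
    [0, 0, 0],
    [0, 0, 0]
  ],
  "grip": [1, 1, 1, 1, 1]
}}

```text
time: 1.6
ee_pos: [0.3195, 0.3259, 0.3234]
tcp_rot: [180.0, 0.0, 166.3]
wrist_force: [0.7, -0.5, 0.5]
opening: 0.0853
grasp_force: 0.0
```

>>> {"name": "move_arm", "arguments": {
  "offset": [
    [-3, -3, 0],
    [-3, -3, 0],
    [-3, -3, 0],
    [-3, -3, 0],
    [-3, -3, 0]
  ],
  "twist": [
    [0, 0, 0],
    [0, 0, 0],
    [0, 0, 0],
    [0, 0, 0],
    [0, 0, 0]
  ],
  "grip": [1, 1, 1, 1, 1]
}}

```text
time: 2.1
ee_pos: [0.4297, 0.1444, 0.3235]
tcp_rot: [180.0, 0.0, 166.3]
wrist_force: [0.9, 0.6, -0.1]
opening: 0.0858
grasp_force: 0.0
```

>>> {"name": "move_arm", "arguments": {
  "offset": [
    [-3, -3, 0],
    [-3, -3, 0],
    [-3, -3, 0],
    [-2, -2, 0],
    [0, 0, 0]
  ],
  "twist": [
    [0, 0, 0],
    [0, 0, 0],
    [0, 0, 0],
    [0, 0, -0.15],
    [0, 0, -0.15]
  ],
  "grip": [1, 1, 1, 1, 1]
}}

```text
time: 2.6
ee_pos: [0.5112, 0.0103, 0.3224]
tcp_rot: [-180.0, -0.1, -176.4]
wrist_force: [-0.6, 0.5, -1.1]
opening: 0.0859
grasp_force: 0.0
```

>>> {"name": "move_arm", "arguments": {
  "offset": [
    [0, 0, 0],
    [0, 0, 0],
    [0, 0, 0],
    [0, 0, 0]
  ],
  "twist": [
    [0, 0, -0.15],
    [0, 0, -0.15],
    [0, 0, -0.1],
    [0, 0, 0]
  ],
  "grip": [1, 1, 0.7, 0.6]
}}

```text
time: 3.0
ee_pos: [0.5099, 0.013, 0.3233]
tcp_rot: [-180.0, 0.0, -153.6]
wrist_force: [-0.0, 0.9, -0.7]
opening: 0.0592
grasp_force: 0.0
```

```bash
python3 st.py .518 -.001 .26; python3 - <<'E'
from h import *
p=viewer.camera("scene"); save(p,"pics/scene2.png",(180,100,360,260),4)
E
```

```text
3.0 q [  1.5   1.7  14.5 102.9  -0.  -25. ] p [0.5099 0.013  0.3233] rot [-180.     0.  -153.6] F [-0.   0.9 -0.7] T [0.04 0.   0.  ] open 0.0592 grip 0.0
to go, tool cm [-0.1  -1.62  6.33]
```

View pics/scene2.png

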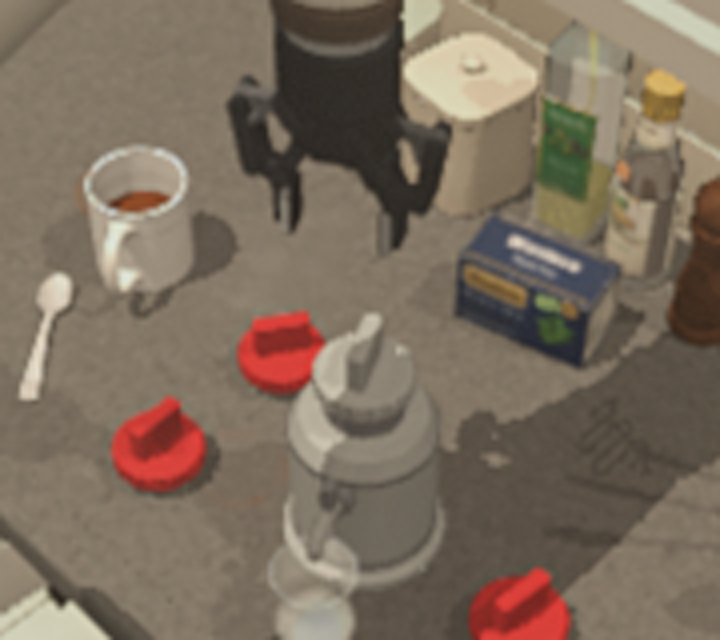

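The gripper sits over the cap with its fingers across the bar at (365,350) in the crop. I'll centre it, descend and stop above the lid.

>>> {"name": "move_arm", "arguments": {
  "offset": [
    [-0.1, -1.6, 1],
    [0, 0, 3],
    [0, 0, 3],
    [0, 0, 1.5],
    [0, 0, 0]
  ],
  "twist": [
    [0, 0, 0],
    [0, 0, 0],
    [0, 0, 0],
    [0, 0, 0],
    [0, 0, 0]
  ],
  "grip": [0.55, 0.55, 0.55, 0.55, 0.55]
}}

```text
time: 3.55
ee_pos: [0.5172, -0.0014, 0.2353]
tcp_rot: [179.9, -0.2, -153.8]
wrist_force: [-0.3, 0.9, -0.5]
opening: 0.0469
grasp_force: 0.0
```

```bash
python3 st.py .518 -.001 .208; python3 - <<'E'
from h import *
p=viewer.camera("scene"); save(p,"pics/scene3.png",(220,130,320,230),6)
E
```

```text
3.55 q [ -0.2   0.4   3.3  93.2  -0.  -26.4] p [ 0.5172 -0.0014  0.2353] rot [ 179.9   -0.2 -153.8] F [-0.3  0.9 -0.5] T [ 0.01  0.02 -0.01] open 0.0469 grip 0.0
to go, tool cm [-0.11 -0.    2.73]
```

View pics/scene3.png

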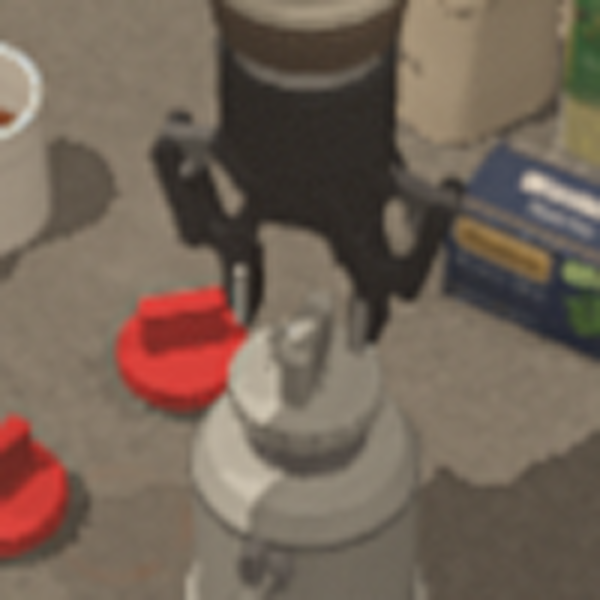

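The fingers at (240,290) and (362,330) straddle the bar at (303,350). I'll go down and close.

>>> {"name": "move_arm", "arguments": {
  "offset": [
    [-0.1, 0, 1.4],
    [0, 0, 1.2],
    [0, 0, 0]
  ],
  "twist": [
    [0, 0, 0],
    [0, 0, 0],
    [0, 0, 0]
  ],
  "grip": [0.5, 0.4, 0.3],
  "force": 30
}}

```text
time: 3.9
ee_pos: [0.5183, -0.0004, 0.2104]
tcp_rot: [179.9, -0.1, -153.6]
wrist_force: [-1.3, 0.0, -0.7]
opening: 0.0256
grasp_force: 0.0
```

>>> {"name": "move_arm", "arguments": {
  "offset": [
    [0, 0, 0],
    [0, 0, 0],
    [0, 0, 0],
    [0, 0, 0]
  ],
  "twist": [
    [0, 0, 0],
    [0, 0, 0],
    [0, 0, 0],
    [0, 0, 0]
  ],
  "grip": [0.15, 0, 0, 0],
  "force": 30
}}

```text
time: 4.3
ee_pos: [0.5187, -0.0003, 0.2123]
tcp_rot: [180.0, -0.0, -153.6]
wrist_force: [-1.1, 0.7, -2.2]
opening: 0.0134
grasp_force: 33.2
```

```bash
python3 st.py .518 -.001 .208
```

```text
4.3 q [ -0.    0.    0.4  90.4   0.  -26.4] p [ 5.187e-01 -3.000e-04  2.123e-01] rot [ 180.    -0.  -153.6] F [-1.1  0.7 -2.2] T [0.2  0.17 0.02] open 0.0134 grip 33.2
to go, tool cm [ 0.1  -0.03  0.43]
```

>>> {"name": "move_arm", "arguments": {
  "offset": [
    [0, 0, 0],
    [0, 0, 0],
    [0, 0, 0],
    [0, 0, 0]
  ],
  "twist": [
    [0, 0, 0],
    [0, 0, 0],
    [0, 0, -0.04],
    [0, 0, -0.04]
  ],
  "grip": [0, 0, 0, 0],
  "force": 70
}}

```text
time: 4.7
ee_pos: [0.5189, -0.0004, 0.2123]
tcp_rot: [-180.0, 0.0, -149.0]
wrist_force: [-0.2, -0.4, -2.2]
opening: 0.0125
grasp_force: 72.8
```

```bash
python3 st.py
```

```text
4.7 q [ -0.    0.    0.4  90.4  -0.  -31.1] p [ 5.189e-01 -4.000e-04  2.123e-01] rot [-180.    0. -149.] F [-0.2 -0.4 -2.2] T [ 0.02 -0.03 -0.03] open 0.0125 grip 72.8
```

>>> {"name": "move_arm", "arguments": {
  "offset": [
    [0, 0, 0],
    [0, 0, 0]
  ],
  "twist": [
    [0, 0, -0.04],
    [0, 0, 0]
  ],
  "grip": [0, 0]
}}

```text
time: 4.9
ee_pos: [0.5191, -0.0005, 0.2124]
tcp_rot: [-180.0, 0.0, -146.8]
wrist_force: [0.9, 0.4, -3.1]
opening: 0.0125
grasp_force: 72.9
```

```bash
python3 st.py
```

```text
4.9 q [ -0.    0.    0.4  90.3  -0.  -33.3] p [ 5.191e-01 -5.000e-04  2.124e-01] rot [-180.     0.  -146.8] F [ 0.9  0.4 -3.1] T [-0.11 -0.33 -0.25] open 0.0125 grip 72.9
```

>>> {"name": "move_arm", "arguments": {
  "offset": [
    [0, 0, 0],
    [0, 0, 0]
  ],
  "twist": [
    [0, 0, -0.04],
    [0, 0, 0]
  ],
  "grip": [0, 0]
}}

```text
time: 5.1
ee_pos: [0.5192, -0.0005, 0.2124]
tcp_rot: [-180.0, 0.0, -144.5]
wrist_force: [3.0, 0.4, -4.3]
opening: 0.013
grasp_force: 73.3
```

```bash
python3 st.py
```

```text
5.1 q [ -0.    0.    0.4  90.3  -0.  -35.5] p [ 5.192e-01 -5.000e-04  2.124e-01] rot [-180.     0.  -144.5] F [ 3.   0.4 -4.3] T [-0.19 -0.78 -0.82] open 0.013 grip 73.3
```

Counter-clockwise, the torque climbs to 0.8 N m at about 9°, so that is the stop. I'll turn clockwise.

>>> {"name": "move_arm", "arguments": {
  "offset": [
    [0, 0, 0],
    [0, 0, 0],
    [0, 0, 0],
    [0, 0, 0],
    [0, 0, 0]
  ],
  "twist": [
    [0, 0, 0.08],
    [0, 0, 0.08],
    [0, 0, 0.08],
    [0, 0, 0.08],
    [0, 0, 0.08]
  ],
  "grip": [0, 0, 0, 0, 0]
}}

```text
time: 5.6
ee_pos: [0.5184, -0.0, 0.2122]
tcp_rot: [179.9, -0.0, -167.6]
wrist_force: [-0.5, 2.1, -2.4]
opening: 0.0123
grasp_force: 72.9
```

```bash
python3 st.py
```

```text
5.6 q [ -0.    0.    0.4  90.4   0.  -12.4] p [ 0.5184 -0.      0.2122] rot [ 179.9   -0.  -167.6] F [-0.5  2.1 -2.4] T [0.54 0.19 0.05] open 0.0123 grip 72.9
```

>>> {"name": "move_arm", "arguments": {
  "offset": [
    [0, 0, 0],
    [0, 0, 0],
    [0, 0, 0],
    [0, 0, 0],
    [0, 0, 0]
  ],
  "twist": [
    [0, 0, 0.11],
    [0, 0, 0.11],
    [0, 0, 0.11],
    [0, 0, 0.11],
    [0, 0, 0.11]
  ],
  "grip": [0, 0, 0, 0, 0]
}}

```text
time: 6.1
ee_pos: [0.5182, 0.0008, 0.2123]
tcp_rot: [179.9, -0.1, 160.8]
wrist_force: [-2.6, 7.5, -1.6]
opening: 0.0126
grasp_force: 73.1
```

>>> {"name": "move_arm", "arguments": {
  "offset": [
    [0, 0, 0],
    [0, 0, 0],
    [0, 0, 0],
    [0, 0, 0],
    [0, 0, 0]
  ],
  "twist": [
    [0, 0, 0.11],
    [0, 0, 0.11],
    [0, 0, 0.11],
    [0, 0, 0.11],
    [0, 0, 0.11]
  ],
  "grip": [0, 0, 0, 0, 0]
}}

```text
time: 6.6
ee_pos: [0.5186, 0.0016, 0.2125]
tcp_rot: [179.8, -0.2, 129.4]
wrist_force: [-0.3, 11.9, -1.2]
opening: 0.0131
grasp_force: 73.2
```

>>> {"name": "move_arm", "arguments": {
  "offset": [
    [0, 0, 0],
    [0, 0, 0]
  ],
  "twist": [
    [0, 0, 0],
    [0, 0, 0]
  ],
  "grip": [0, 0]
}}

```text
time: 6.8
ee_pos: [0.5189, 0.0015, 0.2125]
tcp_rot: [179.8, -0.2, 129.6]
wrist_force: [2.6, 9.7, -2.1]
opening: 0.0125
grasp_force: 73.0
```

```bash
python3 st.py
```

```text
6.8 q [ 0.   0.   0.4 90.4  0.2 50.5] p [0.5189 0.0015 0.2125] rot [179.8  -0.2 129.6] F [ 2.6  9.7 -2.1] T [ 2.37 -0.23  0.09] open 0.0125 grip 73.0
```

It has turned 77° with almost no torque. I'll relieve the 10 N side load (+y) and start lifting.

>>> {"name": "move_arm", "arguments": {
  "offset": [
    [0.1, 0.1, 0],
    [0, 0, -0.3],
    [0, 0, -0.3],
    [0, 0, 0]
  ],
  "twist": [
    [0, 0, 0],
    [0, 0, 0],
    [0, 0, 0],
    [0, 0, 0]
  ],
  "grip": [0, 0, 0, 0]
}}

```text
time: 7.2
ee_pos: [0.5189, 0.0016, 0.2184]
tcp_rot: [180.0, -0.1, 129.6]
wrist_force: [0.7, 5.1, -2.4]
opening: 0.0126
grasp_force: 72.9
```

```bash
python3 st.py
```

```text
7.2 q [ 0.1  0.1  1.2 91.1  0.1 50.6] p [0.5189 0.0016 0.2184] rot [ 1.800e+02 -1.000e-01  1.296e+02] F [ 0.7  5.1 -2.4] T [ 1.24 -0.01  0.01] open 0.0126 grip 72.9
```

>>> {"name": "move_arm", "arguments": {
  "offset": [
    [0, 0, -0.8],
    [0, 0, -1],
    [0, 0, -1.2],
    [0, 0, -1.2],
    [0, 0, -1.2]
  ],
  "twist": [
    [0, 0, 0],
    [0, 0, 0],
    [0, 0, 0],
    [0, 0, 0],
    [0, 0, 0]
  ],
  "grip": [0, 0, 0, 0, 0]
}}

```text
time: 7.7
ee_pos: [0.519, 0.0009, 0.2738]
tcp_rot: [180.0, 0.0, 129.6]
wrist_force: [0.5, -0.2, -2.8]
opening: 0.0125
grasp_force: 72.9
```

>>> {"name": "move_arm", "arguments": {
  "offset": [
    [0, 0, -1.2],
    [0, 0, -0.8],
    [0, 0, 0],
    [0, 0, 0],
    [0, 0, 0]
  ],
  "twist": [
    [0, 0, 0],
    [0, 0, 0],
    [0, 0, 0],
    [0, 0, 0],
    [0, 0, 0]
  ],
  "grip": [0, 0, 0, 0, 0]
}}

```text
time: 8.2
ee_pos: [0.5188, 0.001, 0.2916]
tcp_rot: [-180.0, -0.0, 129.6]
wrist_force: [0.1, 0.1, -2.4]
opening: 0.0125
grasp_force: 73.0
```

```bash
python3 st.py; python3 - <<'E'
from h import *
p=viewer.camera("scene"); save(p,"pics/scene4.png",(180,100,360,260),4)
for t in("glass_mid","mug_mid","spoon_mid"):
    for d in finder.pinpoint(p,t)[:1]: print(t,np.round(d["position"]))
E
```

```text
8.2 q [ 0.1  1.8 11.  99.3 -0.  50.5] p [0.5188 0.001  0.2916] rot [-180.    -0.   129.6] F [ 0.1  0.1 -2.4] T [-0.   -0.02 -0.02] open 0.0125 grip 73.0
glass_mid [261. 254.]
mug_mid [211. 161.]
spoon_mid [189. 183.]
```

View pics/scene4.png

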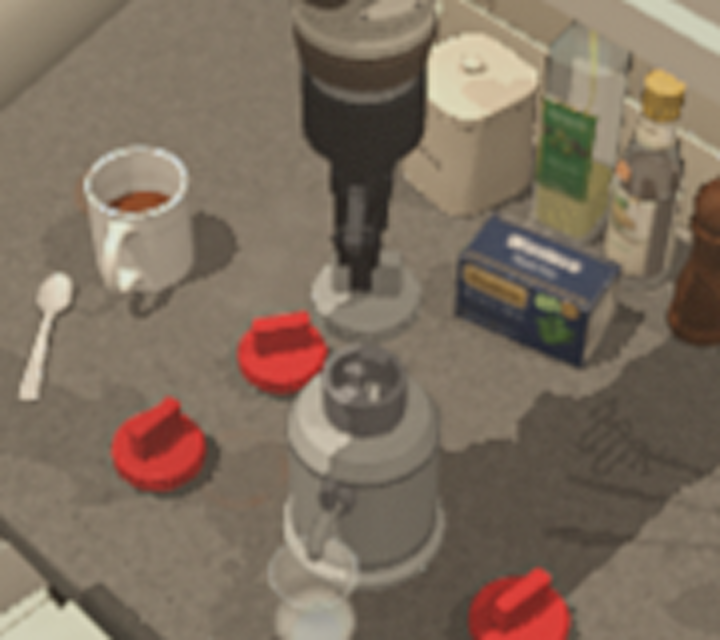

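The cap at (365,300) is level in the gripper above the open mouth at (365,380). The glass, mug and spoon are where they were. Handing in.

```bash
python3 -c "
from workcell import bot
print(bot.job_done())"
```

```text
the job is handed in; nothing more can be done
None
```

The cap is off: it stopped after about 9° counter-clockwise, so I turned it about 77° clockwise, lifted it straight off, and handed in with it held level and still about 8 cm over the open mouth; the glass, mug and spoon had not moved in the last picture, and the arm never went near the lemon.

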